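# Load the walnut rod into the drilling jig, snug against its stop

### The job

Take the dark walnut rod from the wooden rack, lay it in the open end of the V-groove of the drilling jig, and push it gently along the groove, under the sprung hold-down, until it is snug against the end stop, so that it can be drilled at the right length. The stop is a set measurement: press the rod lightly home on it, never ram it. Leave the rod lying there, let go, and leave the other rods and everything else on the bench as they are.

Things in the scene. Friction and masses are not known exactly. Their poses are not given: they have to be found in the camera images.
- walnut_rod: Round rod of dark brown walnut, 20 mm in diameter, rough-sawn to about 210 mm (true length up to 2 mm more or less), about 50 g, both ends alike. It starts in one of the three notches of the rack. Origin in the middle of the rod on its axis; x runs along the rod.
- beech_rod: Pale beech rod of the same size, in another notch of the rack. Leave it alone. Origin in its middle, x along it.
- padauk_rod: Red padauk rod of the same size, in another notch of the rack. Leave it alone. Origin in its middle, x along it.
- rack: Fixed pale wooden rack, base 180 x 190 x 12 mm. Two cross bars (16 mm thick, 75 mm either side of the middle, tops 41 mm above the bench) carry three V notches 60 mm apart; rods lie along its x, axes 46 mm above the bench; between the bars the space under the rods is free down to the base. Origin under its middle on the bench.
- jig: Fixed drilling jig: plywood base (x from -145 to +180 mm, 90 mm wide, 15 mm thick) with an aluminium V-rail, 40 mm wide, top 44 mm above the bench. Origin on the bench below the rail; x is the feed direction along the groove, towards the stop; y = 0 is the groove's middle plane. The 90-degree groove runs from x = -80 to +100 mm.
- groove_rear (a point): Rear end of the rail (jig x = -80 mm), on the axis of a 20 mm rod seated in the groove, 49 mm above the bench. A rod laid with its front end at about jig x = 40 mm rests stably; its rear then overhangs the rail, with free space below it down to the base. Pushed home, its rear end still overhangs the rail by 5 to 28 mm, so it can be pushed from there.
- bracket (a point): Middle of the underside of the steel hold-down bracket's crossbar, 79 mm above the bench, at jig x = 55 mm. The bracket straddles the groove (14 mm along it, 66 mm wide, 89 mm high, a post either side), so from above the groove is open only for jig x below 45 mm; a rod passes beneath.
- leaf_low (a point): Where the sprung steel leaf under the bracket reaches lowest, at jig x = 90 mm: 2 to 3 mm lower than the top of a seated rod. A rod's front end lifts it from jig x = 83 mm on, and the leaf then presses on the rod with about 4 N. Sliding the rod takes under 1.5 N before the leaf and 3 to 7 N under it (friction varies), with a small bump as its end goes under.
- stop: End stop on the jig's base: blue block (25 mm along the groove, 44 wide) with brass thumbscrew; from it a 14 mm steel pin points back along the groove at the rod's axis height. Origin: middle of the block's rear face, jig x = 129 to 136 mm; x as the jig's x. The pin's face, which the rod must meet, was set by hand 10 to 26 mm before that face. Only thumb-tight: the rod must be felt to bear on it (2 N or more), never press over 15 N.
- caliper: Steel caliper with a black slide, 160 mm long, lying on the bench: leave alone. Origin under its beam's middle.
- blanks_a: Tall stack of striped wooden blanks, 104 x 75 x 60 mm: leave alone. Origin under its middle.
- blanks_b: Low stack of striped wooden blanks, 104 x 75 x 36 mm: leave alone. Origin under its middle.
- square: Try square with a dark wooden stock (100 mm) and a steel blade (150 mm): leave alone. Origin under its stock.
- glue: White bottle with a yellow label and a red cap, 60 mm in diameter, 150 mm tall: leave alone. Origin under its base.
- mallet: Wooden mallet, 260 mm long, lying on the bench: leave alone. Origin under its middle.
- offcuts: Small crossed pile of dark offcut strips, about 110 mm across and 18 mm high: leave alone. Origin on the bench near its middle.
Mind the look-alikes: they are no part of the job. What is shaped like the walnut_rod but green or purple is not meant.

How it is judged:
By the outcome, as a careful person would: the job done as asked, in the order asked, and still so for the second after the job is handed in, with the robot touching nothing.
It also fails if it takes over 67 s, if anything falls off the work surface, if the arm or the gripper's body presses on something with over 40 N, if the wrist force passes 120 N, or if a joint passes its speed limit or range.

### The arm

A 7-joint arm with a two-finger parallel gripper is mounted at the origin on the work surface. World frame = base frame: x ahead of the robot, y to its left, z up, the work surface at z = 0. Lengths are in mm, angles in rad, forces in N, time in s.
With the tool pointing down it reaches from about 425 to 875 mm from the base axis. Payload 8.4 kg.
Tool frame: the origin (TCP) lies midway between the tips of the shut fingers; the grasp point (between the pads) lies grasp_offset behind it (grasp_offset is the distance from the TCP to the grasp point, in mm); z points along the fingers, x is the direction in which the jaws open and shut, and the axes are right-handed (so a half turn about z gives the same grasp; the last joint's range is limited). The gripper opens to 85 mm and grips with 20 to 120 N. Pads are 22 mm wide; open, the fingers measure 114 mm over their backs; the gripper's body (76 mm by 85 mm) begins 54 mm behind the grasp point. The pads swing forward as they close: fully open they stand 13 mm farther back than shut.
Start: joints at [-1.246, 0.333, 0.04, 1.465, -0.013, 1.343, -0.059], TCP at [267.295, 592.467, 231.308] pointing down, gripper open.
Joint ranges: [-2.58, 2.58], [-0.38, 2.09], [-1.3, 1.39], [0.25, 2.4], [-1.5, 4.64], [0.08, 2.09], [-2.65, 2.65]. Speed limits (rad/s): [2.22, 2.22, 2.79, 2.79, 3.14, 3.14, 3.14].

### API

Orientations are given as a 3x3 rotation matrix whose columns are the frame's x, y, z axes.
In Python, from rig import observe, read_camera, get_calibration, hand_in, grasp_offset gives the robot as it stands. The module is installed in compiled form; this text tells all that it offers.
- The arm moves only by the tool servo_tool, never from a script. Its argument "motion" is a list of rows, each an object of numbers: "dx", "dy", "dz": the shift along the tool's x, y, z in mm; "ax", "ay", "az": the turn, a rotation vector about the tool's x, y, z in rad; "gripper": the closure, from -1 (fully open) to 1 (shut). A call has 1 to 12 rows; each row is the pose to reach, as a shift and turn from the pose commanded when the call began, along the tool's axes at that moment; what a row does not reach only later rows make up. A row lasts 1/8 s, in which the tool goes at most 62.5 mm and 10.7 degrees, less where a joint would pass 70% of its speed; a pose out of reach is approached as far as the arm can. A call with a gripper value outside its range is refused whole. The fingers move at their own pace and stop on an object; the grip force is fixed at half the most. Time passes only in rows, so rows that repeat a pose let the fingers close. It gives the time, the measured TCP pose, the force and the opening at its end, in the units of the state.
- observe(): the state, without advancing time (a new reading comes with each control period).
- read_camera(name): name is "scene" or "top" or "wrist"; returns (picture, depth): 384x512x3 uint8, red, green, blue; 384x512 float32, mm along the optical axis (not along the pixel's ray), 0 where there is no reading.
- get_calibration(name): a dict with "K" (3x3 intrinsics, pixels), "dist" ([k1, k2, p1, p2, k3] as OpenCV has them; the pictures are not rectified), "rvec" (rotation vector, rad) and "tvec" (3), from world to camera coordinates, as OpenCV has them. Camera axes: x right, y down, z forward; pixel columns grow to the right and rows downward; lengths in mm; the calibration is good to about 2 mm. A picture is of the moment at which its call begins: read the wrist's pose just before it. get_calibration takes no time and is no camera call; for the wrist camera it gives the pose at the moment of the call.
- hand_in(): hands the job in, once; it reports no verdict.
The state is a dict: "time": time; "joint_pos": joint angles; "qvel": joint speeds; "effort": joint torques, N m; "tcp_pos": TCP position; "tool_rot": TCP orientation; "contact_force": force on the tool from outside, world axes, zero at the start; "ft_torque": the same for the moment, N m; "grip_width": finger opening in mm.
Only numpy, scipy, OpenCV 4.12 (cv2) and the standard library are available. Lean on these libraries where they do the work, as an engineer would, in place of code of your own. Each camera call takes 0.05 s, during which the arm holds its last target. There are 200 camera calls.

## Working session

There is one attempt and no reset: what is moved stays moved. The work goes in short steps, Python scripts to look and compute and a tool call to move; the robot and the scene stay as the last step left them, time stands still between calls to the robot, and variables do not carry over. Pictures are saved under pics/ and viewed, about 8 in all and at most 12, crops included, and the job is handed in when it is done.

Besides the shell and the picture viewer there is one more tool, called as name(argument=value, ...) on one line, values as JSON. servo_tool: Moves the arm, as the interface text tells. Its arguments: {"type":"object","properties":{"motion":{"type":"array","items":{"type":"object","properties":{"dx":{"type":"number"},"dy":{"type":"number"},"dz":{"type":"number"},"ax":{"type":"number"},"ay":{"type":"number"},"az":{"type":"number"},"gripper":{"type":"number"}}}}},"required":["motion"]}

```bash
mkdir -p pics
cat > h.py <<'E'
import numpy as np, cv2
from rig import *
def pose(c):
    R=cv2.Rodrigues(np.float64(c["rvec"]))[0]; t=np.float64(c["tvec"]).reshape(3); return R,t
def ray(c,uv):
    K=np.float64(c["K"]);d=np.float64(c["dist"])
    p=cv2.undistortPoints(np.float64(uv).reshape(-1,1,2),K,d).reshape(-1,2)
    R,t=pose(c); D=np.c_[p,np.ones(len(p))]
    return -R.T@t, D@R
def onplane(c,uv,z):
    o,D=ray(c,uv); return o+D*((z-o[2])/D[:,2])[:,None]
def fromdepth(c,uv,dep):
    o,D=ray(c,uv); return o+D*np.float64(dep).reshape(-1,1)
def proj(c,P):
    return cv2.projectPoints(np.float64(P).reshape(-1,3),np.float64(c["rvec"]),np.float64(c["tvec"]),np.float64(c["K"]),np.float64(c["dist"]))[0].reshape(-1,2)
def save(n,im): cv2.imwrite("pics/"+n,cv2.cvtColor(im,cv2.COLOR_RGB2BGR))
E
python3 - <<'E'
from h import *
for n in("top","scene"):
    im,d=read_camera(n); np.savez(n+"0.npz",im=im,d=d); save(n+"0.png",im)
    c=get_calibration(n);R,t=pose(c); print(n,-R.T@t,R[2],c["K"][0])
s=observe();print(s,grasp_offset)
E
```

```text
top [ 290.73372664   32.2096875  1377.60898842] [ 0.18100731 -0.02560453 -0.98314839] [422.48538765   0.         267.33147567]
scene [1929.63291135 -450.85632194 1309.06446817] [-0.7284043   0.24299925 -0.64060795] [498.26690278   0.         255.98072451]
{'time': 0.1, 'joint_pos': array([-1.24618741,  0.33383816,  0.03991608,  1.46618234, -0.01339119,
        1.34331589, -0.05850561]), 'qvel': array([ 0.00105628, -0.00208798, -0.00039886, -0.00073966,  0.00036617,
       -0.00042713,  0.00097363]), 'effort': array([ 4.85987897e-03, -6.60019541e+01,  1.37083232e+00, -4.06476009e+01,
        1.70808099e-02,  8.84700974e-03, -5.20381400e-05]), 'tcp_pos': array([267.18150932, 592.09091174, 230.51239953]), 'tool_rot': array([[ 4.11289364e-01,  9.11504698e-01, -4.95500634e-04],
       [ 9.11503643e-01, -4.11289644e-01, -1.39203910e-03],
       [-1.47264446e-03,  1.20880243e-04, -9.99998908e-01]]), 'contact_force': array([-0.58333233, -0.15996551, -0.18598016]), 'ft_torque': array([-0.07640341, -0.00698855, -0.01388996]), 'grip_width': 85.11068183536412} 18.700000000000003
```

View pics/top0.png

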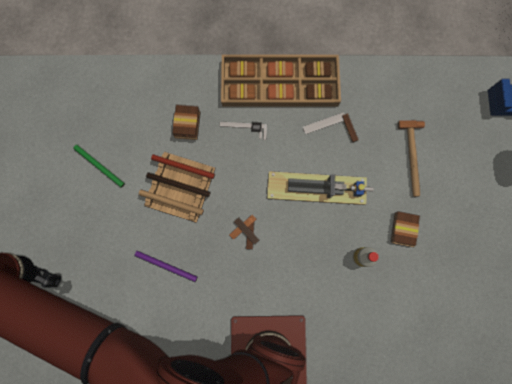

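View pics/scene0.png

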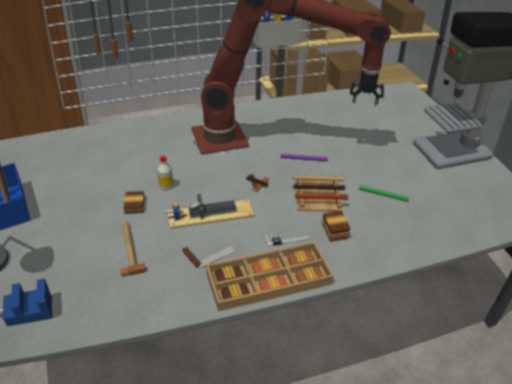

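The top view shows the rack near (178,187) holding a red rod (183,166), a dark rod (178,185) and a pale rod (172,202). The green rod (98,166) and the purple rod (166,266) are look-alikes on the bench. The jig is near (318,188), with its blue stop at (360,188) on the right. The dark middle rod fits "walnut", so I'll confirm it in a crop and measure it.

Run:
```python
from h import *
f=np.load("top0.npz");im,d=f["im"],f["d"];c=get_calibration("top")
a=cv2.resize(im[145:225,135:220],None,fx=4.6,fy=4.6,interpolation=cv2.INTER_CUBIC)
b=cv2.resize(im[145:225,262:382],None,fx=3.6,fy=4.6,interpolation=cv2.INTER_CUBIC)
save("crop1.png",np.hstack([a,b]))
hsv=cv2.cvtColor(im,cv2.COLOR_RGB2HSV)
def big(m,x0,y0,x1,y1):
    k=np.zeros(m.shape,np.uint8);k[y0:y1,x0:x1]=m[y0:y1,x0:x1]
    n,l,s,ce=cv2.connectedComponentsWithStats(k);i=1+np.argmax(s[1:,4]);return np.argwhere(l==i)[:,::-1].astype(np.float32),s[i]
def line(P):
    r=cv2.minAreaRect(np.float32(P[:,:2]));bx=cv2.boxPoints(r);e=[bx[1]-bx[0],bx[2]-bx[1]];v=max(e,key=np.linalg.norm)
    return np.round(r[0],1),np.round(r[1],1),np.round(v/np.linalg.norm(v),3)
dark=(im.max(2)<75).astype(np.uint8)
p,s=big(dark,140,172,215,198);print("walnut",s,line(onplane(c,p,53)))
red=((im[...,0]>90)&(im[...,1]<60)).astype(np.uint8)
p,s=big(red,140,150,220,182);print("red",s,line(onplane(c,p,53)))
bl=((hsv[...,0]>105)&(hsv[...,0]<130)&(hsv[...,1]>110)).astype(np.uint8)
p,s=big(bl,340,170,382,205);print("blue",s,p.mean(0),line(onplane(c,p,50)))
yl=((hsv[...,0]>18)&(hsv[...,0]<34)&(hsv[...,1]>60)&(hsv[...,2]>110)).astype(np.uint8)
k=np.zeros_like(yl);k[165:212,260:376]=yl[165:212,260:376];p=np.argwhere(k)[:,::-1]
print("base",len(p),line(onplane(c,p,15)))
```

```text
walnut [146 173  64  25 381] (array([525.9, 282.7]), array([210.4,  34.2]), array([0.27 , 0.963], dtype=float32))
red [152 155  62  23 262] (array([585.6, 268.4]), array([207.3,  15.3]), array([0.319, 0.948], dtype=float32))
blue [356 190   8   5  29] [359.27585 192.2069 ] (array([ 495.9, -297.1]), array([22.6, 13.1]), array([0.049, 0.999], dtype=float32))
base 1588 (array([ 517.4, -165. ]), array([324.6,  91.5]), array([0.072, 0.997], dtype=float32))
```

View pics/crop1.png

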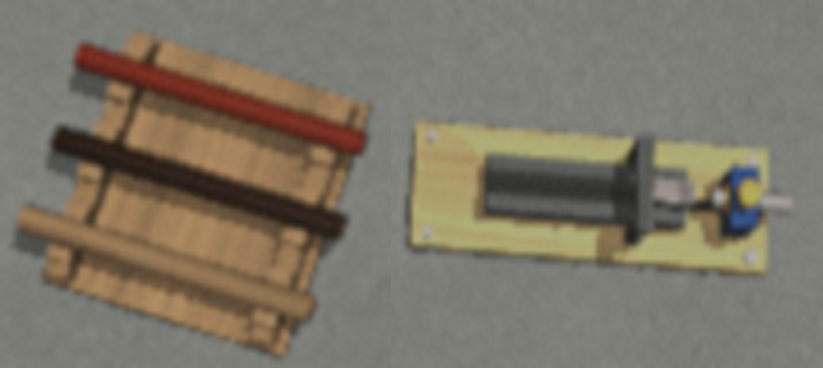

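The crop confirms it: the middle rod is dark brown walnut, between the red padauk above and the pale beech below. The jig's rail opens to the left, with the bracket and stop on the right. I'll move above the rack for a closer look, with the fingers half closed so they clear the neighbouring rods.

servo_tool(motion=[{"dx":-10,"dy":28,"az":0.12,"gripper":0},{"dx":-25,"dy":66,"az":0.27,"gripper":0},{"dx":-40,"dy":106,"az":0.43,"gripper":0},{"dx":-55,"dy":146,"az":0.59,"gripper":0},{"dx":-70,"dy":186,"az":0.75,"gripper":0},{"dx":-85,"dy":226,"az":0.91,"gripper":0},{"dx":-100,"dy":266,"az":1.07,"gripper":0},{"dx":-115,"dy":306,"az":1.23,"gripper":0},{"dx":-128,"dy":340,"az":1.38,"gripper":0},{"dx":-136,"dy":361,"az":1.47,"gripper":0},{"dx":-136,"dy":361,"az":1.47,"gripper":0},{"dx":-136,"dy":361,"az":1.47,"gripper":0}])

```text
validation failed for argument at $.mo...
```

Run:
```python
from h import *
c=get_calibration("wrist");im,d=read_camera("wrist"); np.savez("w1.npz",im=im,d=d,**{k:np.float64(v) for k,v in c.items()}); save("w1.png",im)
R,t=pose(c);print(-R.T@t,R[2])
s=observe();print(s["time"],s["tcp_pos"],s["tool_rot"],s["grip_width"],s["joint_pos"])
```

```text
[195.27276643 625.17599371 373.3753374 ] [ 0.28007994 -0.12702434 -0.95153563]
0.15 [267.15942679 592.16151594 230.61852875] [[ 4.11255054e-01  9.11520190e-01 -4.73721354e-04]
 [ 9.11519419e-01 -4.11255323e-01 -1.18683839e-03]
 [-1.27664758e-03  5.62870716e-05 -9.99999184e-01]] 85.76867084286236 [-1.24620238  0.33375621  0.03988145  1.4660727  -0.01343022  1.3433075
 -0.05850821]
```

View pics/w1.png

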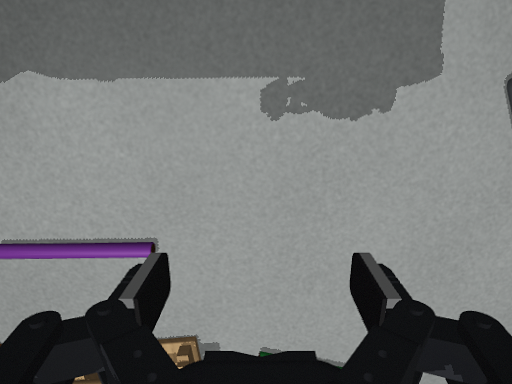

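The move was refused, so the arm didn't move; the picture shows bench and the purple rod at (75,250). Retrying with a single row that has every key.

servo_tool(motion=[{"dx":-10.0,"dy":28.0,"dz":0.0,"ax":0.0,"ay":0.0,"az":0.12,"gripper":0.0}])

```text
time: 0.28
tcp_pos: [286.3, 573.0, 230.6]
tool_rot: [[0.516, 0.857, -0.002], [0.857, -0.516, -0.0], [-0.001, -0.001, -1.0]]
contact_force: [0.1, 0.2, -0.5]
grip_width: 69.8
```

servo_tool(motion=[{"dx":-10.0,"dy":40.0,"dz":0.0,"ax":0.0,"ay":0.0,"az":0.16,"gripper":0.0},{"dx":-20.0,"dy":80.0,"dz":0.0,"ax":0.0,"ay":0.0,"az":0.32,"gripper":0.0},{"dx":-40.0,"dy":160.0,"dz":0.0,"ax":0.0,"ay":0.0,"az":0.5,"gripper":0.0},{"dx":-55.0,"dy":220.0,"dz":0.0,"ax":0.0,"ay":0.0,"az":0.66,"gripper":0.0},{"dx":-65.0,"dy":265.0,"dz":0.0,"ax":0.0,"ay":0.0,"az":0.82,"gripper":0.0},{"dx":-75.0,"dy":305.0,"dz":0.0,"ax":0.0,"ay":0.0,"az":0.98,"gripper":0.0},{"dx":-80.0,"dy":325.0,"dz":0.0,"ax":0.0,"ay":0.0,"az":1.14,"gripper":0.0},{"dx":-85.0,"dy":345.0,"dz":0.0,"ax":0.0,"ay":0.0,"az":1.3,"gripper":0.0},{"dx":-85.0,"dy":345.0,"dz":0.0,"ax":0.0,"ay":0.0,"az":1.35,"gripper":0.0},{"dx":-85.0,"dy":345.0,"dz":0.0,"ax":0.0,"ay":0.0,"az":1.35,"gripper":0.0}])

```text
time: 1.52
tcp_pos: [539.8, 320.5, 231.0]
tool_rot: [[0.948, -0.317, -0.001], [-0.317, -0.948, -0.0], [-0.0, 0.001, -1.0]]
contact_force: [-0.6, 0.6, 0.0]
grip_width: 42.7
```

Run:
```python
from h import *
c=get_calibration("wrist");im,d=read_camera("wrist"); np.savez("w2.npz",im=im,d=d,**{k:np.float64(v) for k,v in c.items()}); save("w2.png",im)
R,t=pose(c);print(-R.T@t,R[2])
s=observe();print(s["time"],s["tcp_pos"],s["tool_rot"],s["grip_width"],s["joint_pos"])
```

```text
[564.58102582 395.6130734  373.81440528] [-0.09681731 -0.29098725 -0.95181554]
1.575 [539.66203663 320.79826111 231.04264865] [[ 9.48816238e-01 -3.15828300e-01 -4.81319481e-04]
 [-3.15828434e-01 -9.48816287e-01 -2.30392205e-04]
 [-3.83919384e-04  3.70614243e-04 -9.99999858e-01]] 42.63768980795768 [-0.94514789  0.30054467  0.42475977  1.54048508 -0.12605964  1.32828148
 -0.82818615]
```

View pics/w2.png

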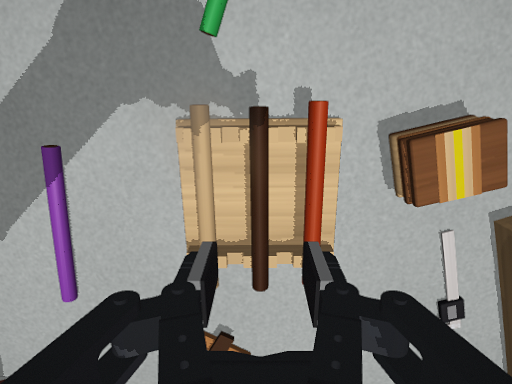

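The wrist view shows the walnut rod running from (259,107) to (260,290), between beech on its left and padauk on its right. Next I'll measure its axis and ends.

Run:
```python
from h import *
f=np.load("w2.npz");im,d=f["im"],f["d"];c={k:f[k] for k in("K","dist","rvec","tvec")}
m=np.zeros(d.shape,np.uint8);m[100:296,243:275]=1
m&=((im.max(2)<80)&(d>0)).astype(np.uint8)
v,u=np.nonzero(m);P=fromdepth(c,np.c_[u,v],d[v,u]);k=(P[:,2]>44)&(P[:,2]<62);P=P[k]
print("n",len(P),"z95",np.percentile(P[:,2],95))
g=np.linalg.svd(P[:,:2]-P[:,:2].mean(0),full_matrices=False)[2][0];g*=np.sign(g[1])
n=np.array([g[1],-g[0]]);s=P[:,:2]@g;w=P[:,:2]@n
l=[s.min(),np.percentile(s,1),np.percentile(s,99),s.max()];print("dir",g,np.round(l,1))
t=P[:,2]>np.percentile(P[:,2],95)-2;wc=np.median(w[t]);print("w top",wc,"w range",np.percentile(w,[2,98]))
mid=(s.min()+s.max())/2;C=g*mid+n*wc;print("centre",C,"len",s.max()-s.min(),"grip+40",C+40*g)
o=observe();x,y=o["tool_rot"][:2,0],o["tool_rot"][:2,1];D=C+40*g-o["tcp_pos"][:2];print("dx,dy",D@x,D@y,"ang",np.arctan2(*(g[::-1])),np.arctan2(*(-y[::-1])))
```

```text
n 3066 z95 56.64733726411528
dir [0.31076618 0.95048639] [328.7 332.3 538.2 540. ]
w top 412.0517204360973 w range [403.21047749 421.05750894]
centre [526.6295326  284.78800975] len 211.29028506237512 grip+40 [539.06017998 322.80746537]
dx,dy -1.2056151973171796 -1.7162823670445198 ang 1.2547973032461668 1.249466793662491
```

servo_tool(motion=[{"dx":-1.0,"dy":-2.0,"dz":30.0,"ax":0.0,"ay":0.0,"az":0.0,"gripper":0.0},{"dx":-1.0,"dy":-2.0,"dz":75.0,"ax":0.0,"ay":0.0,"az":0.0,"gripper":0.0},{"dx":-1.0,"dy":-2.0,"dz":120.0,"ax":0.0,"ay":0.0,"az":0.0,"gripper":0.0},{"dx":-1.0,"dy":-2.0,"dz":150.0,"ax":0.0,"ay":0.0,"az":0.0,"gripper":0.0},{"dx":-1.0,"dy":-2.0,"dz":175.0,"ax":0.0,"ay":0.0,"az":0.0,"gripper":0.0},{"dx":-1.0,"dy":-2.0,"dz":190.0,"ax":0.0,"ay":0.0,"az":0.0,"gripper":0.0},{"dx":-1.0,"dy":-2.0,"dz":200.0,"ax":0.0,"ay":0.0,"az":0.0,"gripper":0.0},{"dx":-1.0,"dy":-2.0,"dz":202.0,"ax":0.0,"ay":0.0,"az":0.0,"gripper":0.0},{"dx":-1.0,"dy":-2.0,"dz":202.0,"ax":0.0,"ay":0.0,"az":0.0,"gripper":0.0}])

```text
time: 2.7
tcp_pos: [540.0, 323.1, 30.0]
tool_rot: [[0.948, -0.317, 0.001], [-0.317, -0.948, 0.001], [0.001, -0.001, -1.0]]
contact_force: [0.9, -0.9, 0.3]
grip_width: 42.6
```

servo_tool(motion=[{"dx":0.0,"dy":0.0,"dz":0.0,"ax":0.0,"ay":0.0,"az":0.0,"gripper":1.0},{"dx":0.0,"dy":0.0,"dz":0.0,"ax":0.0,"ay":0.0,"az":0.0,"gripper":1.0},{"dx":0.0,"dy":0.0,"dz":0.0,"ax":0.0,"ay":0.0,"az":0.0,"gripper":1.0},{"dx":0.0,"dy":0.0,"dz":0.0,"ax":0.0,"ay":0.0,"az":0.0,"gripper":1.0},{"dx":0.0,"dy":0.0,"dz":0.0,"ax":0.0,"ay":0.0,"az":0.0,"gripper":1.0},{"dx":0.0,"dy":0.0,"dz":0.0,"ax":0.0,"ay":0.0,"az":0.0,"gripper":1.0},{"dx":0.0,"dy":0.0,"dz":0.0,"ax":0.0,"ay":0.0,"az":0.0,"gripper":1.0}])

```text
time: 3.58
tcp_pos: [539.9, 323.2, 30.2]
tool_rot: [[0.948, -0.317, 0.001], [-0.317, -0.948, 0.001], [0.0, -0.001, -1.0]]
contact_force: [-1.7, -1.1, 6.5]
grip_width: 18.1
```

Gripped, with the opening stopped at 18 mm. Lift, then carry to just behind the jig.

servo_tool(motion=[{"dx":0.0,"dy":0.0,"dz":-10.0,"ax":0.0,"ay":0.0,"az":0.0,"gripper":1.0},{"dx":0.0,"dy":0.0,"dz":-35.0,"ax":0.0,"ay":0.0,"az":0.0,"gripper":1.0},{"dx":0.0,"dy":0.0,"dz":-75.0,"ax":0.0,"ay":0.0,"az":0.0,"gripper":1.0},{"dx":0.0,"dy":0.0,"dz":-110.0,"ax":0.0,"ay":0.0,"az":0.0,"gripper":1.0},{"dx":7.0,"dy":25.0,"dz":-120.0,"ax":0.0,"ay":0.0,"az":-0.03,"gripper":1.0},{"dx":20.0,"dy":68.0,"dz":-120.0,"ax":0.0,"ay":0.0,"az":-0.07,"gripper":1.0},{"dx":35.0,"dy":118.0,"dz":-120.0,"ax":0.0,"ay":0.0,"az":-0.11,"gripper":1.0},{"dx":51.0,"dy":168.0,"dz":-120.0,"ax":0.0,"ay":0.0,"az":-0.15,"gripper":1.0},{"dx":66.0,"dy":218.0,"dz":-120.0,"ax":0.0,"ay":0.0,"az":-0.19,"gripper":1.0},{"dx":79.0,"dy":262.0,"dz":-120.0,"ax":0.0,"ay":0.0,"az":-0.23,"gripper":1.0},{"dx":87.0,"dy":288.0,"dz":-120.0,"ax":0.0,"ay":0.0,"az":-0.245,"gripper":1.0},{"dx":87.0,"dy":288.0,"dz":-120.0,"ax":0.0,"ay":0.0,"az":-0.245,"gripper":1.0}])

```text
time: 5.08
tcp_pos: [530.7, 19.3, 150.0]
tool_rot: [[0.997, -0.082, 0.001], [-0.082, -0.997, -0.0], [0.001, 0.0, -1.0]]
contact_force: [0.3, 0.5, -1.0]
grip_width: 18.1
```

Run:
```python
from h import *
c=get_calibration("wrist");im,d=read_camera("wrist"); np.savez("w3.npz",im=im,d=d,**{k:np.float64(v) for k,v in c.items()}); save("w3.png",im)
s=observe();print(s["time"],s["tcp_pos"],s["tool_rot"],s["grip_width"],s["joint_pos"])
```

```text
5.125 [530.80233095  21.31262531 149.87857325] [[ 9.96775203e-01 -8.02420332e-02  6.40597221e-04]
 [-8.02423178e-02 -9.96775293e-01  4.31698151e-04]
 [ 6.03891145e-04 -4.81709018e-04 -9.99999702e-01]] 18.24064050220337 [-0.6144891   0.15930851  0.54275861  1.88142253 -0.09138421  1.12440483
 -0.11819239]
```

View pics/w3.png

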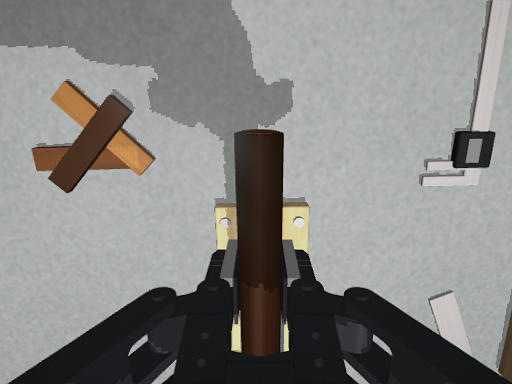

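The wrist camera looks back towards +y. It shows the rod held, with its rear end at (258,132), and the rear of the jig base with its edge at row 204 between columns 216 and 309. I'll measure both from this view and the jig's axis again from the top view.

Run:
```python
from h import *
f=np.load("w3.npz");im,d=f["im"],f["d"];c={k:f[k] for k in("K","dist","rvec","tvec")}
hsv=cv2.cvtColor(im,cv2.COLOR_RGB2HSV)
m=(hsv[...,0]>15)&(hsv[...,0]<36)&(hsv[...,1]>60)&(hsv[...,2]>110)
m[:195]=0;m[255:]=0;m[:,:205]=0;m[:,320:]=0
v,u=np.nonzero(m);P=onplane(c,np.c_[u,v],15)
L=[];Rr=[]
for r in range(208,245,4):
    q=np.nonzero(m[r])[0]
    if len(q): L.append((q.min(),r));Rr.append((q.max()+1,r))
l=onplane(c,L,15);rr=onplane(c,Rr,15)
print("left",l[[0,-1],:2].round(1).tolist(),"right",rr[[0,-1],:2].round(1).tolist())
T=[(q,np.nonzero(m[:,q])[0].min()) for q in list(range(220,232,3))+list(range(290,306,3))]
t=onplane(c,T,15);print("rear edge",t[:,:2].round(1).tolist())
# rod in hand
b=(im.max(2)<110)&(im[...,0]>im[...,2]+8);b[:125]=0;b[235:]=0;b[:,:225]=0;b[:,295:]=0
v,u=np.nonzero(b&(d>0));Q=fromdepth(c,np.c_[u,v],d[v,u]);Q=Q[Q[:,2]>120]
g=np.array([.0802,.9968]);n=np.array([g[1],-g[0]]);s=Q[:,:2]@g;w=Q[:,:2]@n
o=observe();t0=o["tcp_pos"][:2];print("n",len(Q),"rear rel tcp",s.max()-t0@g,"ztop",np.percentile(Q[:,2],97),)
for a in(30,45,60): 
    k=abs(s-t0@g-a)<6;print(a,(np.percentile(w[k],[3,97])-t0@n).round(1),np.percentile(Q[k,2],97).round(1))
# top: rail
f=np.load("top0.npz");im,d=f["im"],f["d"];c=get_calibration("top")
m=(im.max(2)<115)&(im.max(2).astype(int)-im.min(2)<25);m[:176]=0;m[200:]=0;m[:,:284]=0;m[:,324:]=0
m=cv2.morphologyEx(m.astype(np.uint8),cv2.MORPH_OPEN,np.ones((3,3)))
v,u=np.nonzero(m);P=onplane(c,np.c_[u,v],44);r=cv2.minAreaRect(np.float32(P[:,:2]));print("rail",r,cv2.boxPoints(r).round(1).tolist())
```

```text
left [[486.8, -0.7], [484.0, -38.3]] right [[575.2, -8.1], [573.0, -45.7]]
rear edge [[492.1, 3.8], [494.9, 3.6], [497.7, 3.4], [500.5, 3.1], [557.5, -3.6], [560.4, -0.8], [563.2, -1.1], [566.1, -1.3], [568.9, -1.5], [571.7, -1.8]]
n 4617 rear rel tcp 63.28211174857343 ztop 176.6313662092531
30 [-9.2  8.5] 176.6
45 [-8.8  8.6] 176.7
60 [-6.4  8.7] 176.7
rail ((518.4567260742188, -124.91961669921875), (114.15914154052734, 41.93212127685547), 86.14421844482422) [[493.70001220703125, -180.5], [535.5, -183.3000030517578], [543.2000122070312, -69.4000015258789], [501.3999938964844, -66.5999984741211]]
```

servo_tool(motion=[{"dx":0.5,"dy":20.0,"dz":0.0,"ax":0.0,"ay":0.0,"az":-0.005,"gripper":1.0},{"dx":1.0,"dy":45.0,"dz":10.0,"ax":0.0,"ay":0.0,"az":-0.01,"gripper":1.0},{"dx":1.5,"dy":59.0,"dz":30.0,"ax":0.0,"ay":0.0,"az":-0.01,"gripper":1.0},{"dx":1.5,"dy":59.0,"dz":60.0,"ax":0.0,"ay":0.0,"az":-0.01,"gripper":1.0},{"dx":1.5,"dy":59.0,"dz":85.0,"ax":0.0,"ay":0.0,"az":-0.01,"gripper":1.0},{"dx":1.5,"dy":59.0,"dz":100.0,"ax":0.0,"ay":0.0,"az":-0.01,"gripper":1.0},{"dx":1.5,"dy":59.0,"dz":107.0,"ax":0.0,"ay":0.0,"az":-0.01,"gripper":1.0},{"dx":1.5,"dy":59.0,"dz":110.0,"ax":0.0,"ay":0.0,"az":-0.01,"gripper":1.0},{"dx":1.5,"dy":59.0,"dz":112.0,"ax":0.0,"ay":0.0,"az":-0.01,"gripper":1.0},{"dx":1.5,"dy":59.0,"dz":112.0,"ax":0.0,"ay":0.0,"az":-0.01,"gripper":1.0}])

```text
time: 6.38
tcp_pos: [527.9, -36.8, 37.7]
tool_rot: [[0.998, -0.068, 0.001], [-0.068, -0.998, 0.0], [0.001, -0.0, -1.0]]
contact_force: [0.1, 0.1, -0.7]
grip_width: 18.4
```

servo_tool(motion=[{"dx":0.0,"dy":0.0,"dz":1.0,"ax":0.0,"ay":0.0,"az":0.0,"gripper":1.0},{"dx":0.0,"dy":0.0,"dz":2.0,"ax":0.0,"ay":0.0,"az":0.0,"gripper":1.0},{"dx":0.0,"dy":0.0,"dz":2.0,"ax":0.0,"ay":0.0,"az":0.0,"gripper":1.0}])

```text
time: 6.75
tcp_pos: [527.6, -36.9, 35.3]
tool_rot: [[0.998, -0.068, -0.0], [-0.068, -0.998, -0.0], [-0.0, 0.0, -1.0]]
contact_force: [0.5, 0.2, -0.8]
grip_width: 17.9
```

Run:
```python
from h import *
s=observe();print(s["time"],s["tcp_pos"],s["contact_force"],s["ft_torque"])
im,d=read_camera("top");np.savez("top1.npz",im=im,d=d)
im2,d2=read_camera("scene")
a=cv2.resize(im[145:225,235:385],None,fx=4,fy=4,interpolation=cv2.INTER_CUBIC)
b=cv2.resize(im2[160:240,150:300],None,fx=4,fy=3.4,interpolation=cv2.INTER_CUBIC)
save("c2.png",np.vstack([a,b]))
```

```text
6.75 [527.5838098  -36.88715056  35.29737215] [ 0.50259196  0.17446665 -0.7624574 ] [-0.024145   -0.06577376  0.04597993]
```

View pics/c2.png

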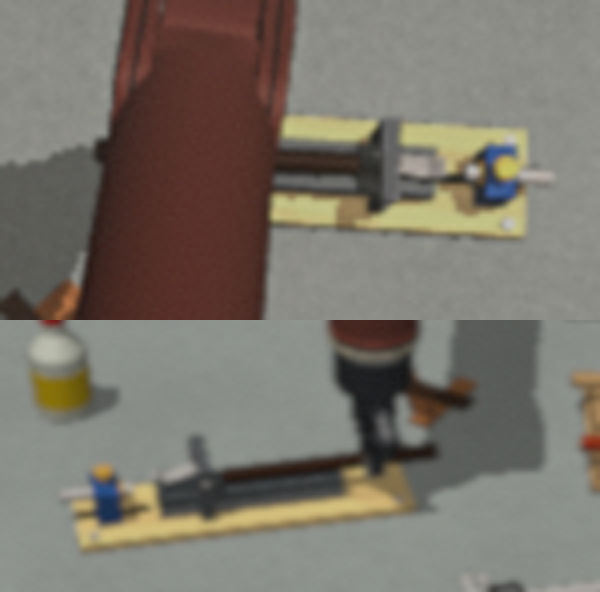

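The top crop shows the rod over the groove, its front just short of the bracket. It may be a few mm towards +x (rod at row 160, rail centre about row 167), so I'll measure the offset.

Run:
```python
from h import *
f=np.load("top1.npz");im=f["im"].astype(int);c=get_calibration("top")
g0=np.array([.069,.9976]);n=np.array([.9976,-.069])
for u in range(306,325,3):
    col=im[172:204,u-1:u+2].mean(1);br=col[:,0]-col[:,2]
    print(u,[(172+i,int(x.sum()/3),int(b)) for i,(x,b) in enumerate(zip(col,br))][4:26] if u in(312,318) else "")
for u in (308,312,316,320):
    for v in (180,): print(u,(onplane(c,[(u,v)],50)[0,:2]-[520,-145.5])@n, "per px",((onplane(c,[(u,v)],50)-onplane(c,[(u,v+1)],50))[0,:2])@n, "z44",(onplane(c,[(u,v)],44)[0,:2]-[520,-145.5])@n)
```

```text
306 
309 
312 [(176, 169, 65), (177, 172, 64), (178, 170, 59), (179, 150, 43), (180, 119, 16), (181, 100, 2), (182, 69, 6), (183, 43, 17), (184, 47, 24), (185, 47, 23), (186, 38, 21), (187, 35, 15), (188, 54, 5), (189, 92, 1), (190, 103, 2), (191, 93, 0), (192, 67, 9), (193, 95, 40), (194, 143, 58), (195, 169, 60), (196, 174, 58), (197, 171, 60)]
315 
318 [(176, 169, 65), (177, 170, 64), (178, 174, 63), (179, 167, 57), (180, 129, 27), (181, 103, 3), (182, 80, 4), (183, 52, 12), (184, 46, 22), (185, 49, 25), (186, 43, 22), (187, 34, 17), (188, 54, 7), (189, 94, 2), (190, 107, 2), (191, 102, 2), (192, 72, 2), (193, 70, 24), (194, 115, 52), (195, 156, 60), (196, 160, 60), (197, 155, 60)]
321 
324 
308 15.529841330879963 per px 3.2571030271128714 z44 16.689103642193086
312 16.326560193332526 per px 3.2583644041638387 z44 17.48942319823575
316 17.1237810398715 per px 3.259641831686047 z44 18.29024700703318
320 17.921515442578322 per px 3.260935356046655 z44 19.091586692965635
```

The rod is over the groove to within about 1 mm. Lowering it the last few mm.

servo_tool(motion=[{"dx":0.0,"dy":0.0,"dz":0.5,"ax":0.0,"ay":0.0,"az":0.0,"gripper":1.0},{"dx":0.0,"dy":0.0,"dz":1.0,"ax":0.0,"ay":0.0,"az":0.0,"gripper":1.0},{"dx":0.0,"dy":0.0,"dz":1.5,"ax":0.0,"ay":0.0,"az":0.0,"gripper":1.0},{"dx":0.0,"dy":0.0,"dz":2.0,"ax":0.0,"ay":0.0,"az":0.0,"gripper":1.0},{"dx":0.0,"dy":0.0,"dz":2.0,"ax":0.0,"ay":0.0,"az":0.0,"gripper":1.0}])

```text
time: 7.48
tcp_pos: [527.9, -36.9, 33.4]
tool_rot: [[0.998, -0.068, 0.0], [-0.068, -0.998, -0.0], [0.0, 0.0, -1.0]]
contact_force: [0.6, 0.2, 1.0]
grip_width: 18.2
```

servo_tool(motion=[{"dx":0.0,"dy":0.0,"dz":0.5,"ax":0.0,"ay":0.0,"az":0.0,"gripper":1.0},{"dx":0.0,"dy":0.0,"dz":0.5,"ax":0.0,"ay":0.0,"az":0.0,"gripper":1.0},{"dx":0.0,"dy":0.0,"dz":1.0,"ax":0.0,"ay":0.0,"az":0.0,"gripper":1.0},{"dx":0.0,"dy":0.0,"dz":1.0,"ax":0.0,"ay":0.0,"az":0.0,"gripper":1.0}])

```text
time: 7.98
tcp_pos: [528.1, -36.9, 32.6]
tool_rot: [[0.998, -0.068, 0.001], [-0.068, -0.998, -0.0], [0.001, -0.0, -1.0]]
contact_force: [2.5, 0.1, 4.6]
grip_width: 18.4
```

servo_tool(motion=[{"dx":0.0,"dy":0.0,"dz":0.0,"ax":0.0,"ay":0.0,"az":0.0,"gripper":0.45},{"dx":0.0,"dy":0.0,"dz":0.0,"ax":0.0,"ay":0.0,"az":0.0,"gripper":0.3},{"dx":0.0,"dy":0.0,"dz":0.0,"ax":0.0,"ay":0.0,"az":0.0,"gripper":0.2},{"dx":0.0,"dy":0.0,"dz":0.0,"ax":0.0,"ay":0.0,"az":0.0,"gripper":0.1},{"dx":0.0,"dy":0.0,"dz":0.0,"ax":0.0,"ay":0.0,"az":0.0,"gripper":0.1},{"dx":0.0,"dy":0.0,"dz":-10.0,"ax":0.0,"ay":0.0,"az":0.0,"gripper":0.1},{"dx":0.0,"dy":0.0,"dz":-35.0,"ax":0.0,"ay":0.0,"az":0.0,"gripper":0.1},{"dx":0.0,"dy":0.0,"dz":-65.0,"ax":0.0,"ay":0.0,"az":0.0,"gripper":0.1},{"dx":0.0,"dy":-30.0,"dz":-75.0,"ax":0.0,"ay":0.0,"az":0.0,"gripper":1.0},{"dx":0.0,"dy":-75.0,"dz":-75.0,"ax":0.0,"ay":0.0,"az":0.0,"gripper":1.0},{"dx":0.0,"dy":-115.0,"dz":-75.0,"ax":0.0,"ay":0.0,"az":0.0,"gripper":1.0},{"dx":0.0,"dy":-120.0,"dz":-75.0,"ax":0.0,"ay":0.0,"az":0.0,"gripper":1.0}])

```text
time: 9.48
tcp_pos: [535.8, 86.4, 108.0]
tool_rot: [[0.998, -0.063, 0.001], [-0.063, -0.998, 0.001], [0.0, -0.001, -1.0]]
contact_force: [0.4, -0.2, -0.5]
grip_width: 0.1
```

Run:
```python
from h import *
s=observe();print(s["time"],s["tcp_pos"],s["contact_force"],s["grip_width"])
im,d=read_camera("top");np.savez("top2.npz",im=im,d=d)
im2,d2=read_camera("scene")
a=cv2.resize(im[145:225,235:385],None,fx=4,fy=4,interpolation=cv2.INTER_CUBIC)
b=cv2.resize(im2[160:240,150:300],None,fx=4,fy=3.4,interpolation=cv2.INTER_CUBIC)
save("c3.png",np.vstack([a,b]))
```

```text
9.475 [535.83328815  86.3680637  107.95485725] [ 0.36759594 -0.15897035 -0.47469585] 0.05472373386503551
```

View pics/c3.png

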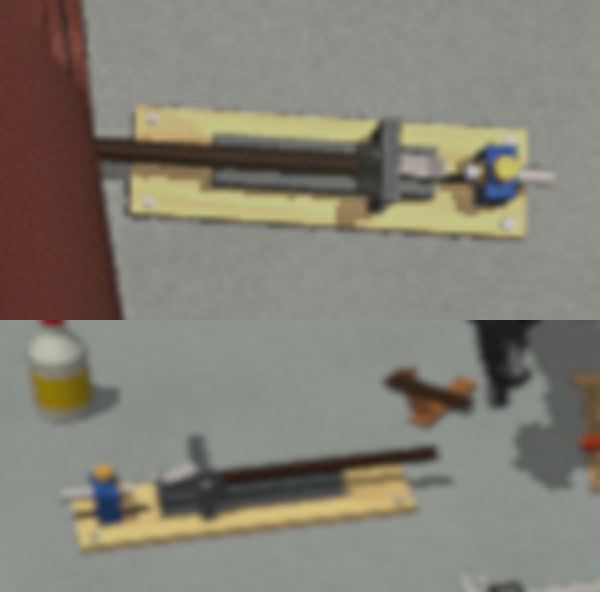

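The rod lies along the groove, front end just before the bracket and rear overhanging the base. I'll check numerically that it's seated and where its rear end is.

Run:
```python
from h import *
f=np.load("top2.npz");im=f["im"].astype(int);d=f["d"];c=get_calibration("top")
m=(im.sum(2)<190)&(im[...,0]-im[...,2]>6);m[:176]=0;m[:,:262]=0;m[:,322:]=0;m[192:]=0
A=[]
for u in range(264,322):
    v=np.nonzero(m[:,u])[0]
    if 3<len(v)<9:A.append((u,v.mean()))
P=onplane(c,A,52)[:,:2];k=np.polyfit(P[:,1],P[:,0],1);print("rod slope",k[0],"x at y=-80,20:",np.polyval(k,[-80,20]),"n",len(A),"res",np.std(P[:,0]-np.polyval(k,P[:,1])))
# base edges, yellow mask on z=15
hsv=cv2.cvtColor(f["im"],cv2.COLOR_RGB2HSV);y=((hsv[...,0]>15)&(hsv[...,0]<36)&(hsv[...,1]>60)&(hsv[...,2]>110)).astype(np.uint8);y[:160]=0;y[212:]=0;y[:,:262]=0;y[:,372:]=0
v,u=np.nonzero(y);Q=onplane(c,np.c_[u,v],15);r=cv2.minAreaRect(np.float32(Q[:,:2]));print(r)
z=[fromdepth(c,[(a,round(b))],[d[round(b),a]])[0,2] for a,b in A];zz=np.float64(z);print("z front/mid/rear",np.median(zz[-15:]),np.median(zz[20:40]),np.median(zz[:15]))
```

```text
rod slope 0.06352422855279341 x at y=-80,20: [523.46623261 529.81865547] n 58 res 0.7177693060176679
((517.1633911132812, -165.4405059814453), (325.4142150878906, 91.87675476074219), 85.86050415039062)
z front/mid/rear 57.85247881968371 58.16930381494615 57.74889962216707
```

It's seated: top at z≈58 along the whole length, parallel to the jig. Lowering the shut fingers behind the rod's rear end.

servo_tool(motion=[{"dx":0.0,"dy":0.0,"dz":20.0,"ax":0.0,"ay":0.0,"az":0.0,"gripper":1.0},{"dx":0.0,"dy":0.0,"dz":50.0,"ax":0.0,"ay":0.0,"az":0.0,"gripper":1.0},{"dx":0.0,"dy":0.0,"dz":67.0,"ax":0.0,"ay":0.0,"az":0.0,"gripper":1.0},{"dx":0.0,"dy":15.0,"dz":68.0,"ax":0.0,"ay":0.0,"az":0.0,"gripper":1.0},{"dx":0.0,"dy":30.0,"dz":68.0,"ax":0.0,"ay":0.0,"az":0.0,"gripper":1.0},{"dx":0.0,"dy":34.0,"dz":68.0,"ax":0.0,"ay":0.0,"az":0.0,"gripper":1.0},{"dx":0.0,"dy":36.0,"dz":68.0,"ax":0.0,"ay":0.0,"az":0.0,"gripper":1.0},{"dx":0.0,"dy":36.0,"dz":68.0,"ax":0.0,"ay":0.0,"az":0.0,"gripper":1.0}])

```text
time: 10.58
tcp_pos: [533.5, 47.2, 39.6]
tool_rot: [[0.998, -0.068, 0.0], [-0.068, -0.998, 0.0], [0.0, -0.0, -1.0]]
contact_force: [-0.6, -0.0, 0.4]
grip_width: -0.2
```

Run:
```python
from h import *
s=observe();print(s["time"],s["tcp_pos"],s["contact_force"],s["tool_rot"][:,1])
c=get_calibration("top");f=np.load("top2.npz")
g=np.array([-.0715,-.9974]);C=np.array([517.3,-165.2])-17.5*g
for u,v in((349,188),(350.7,188),(352,188),(355,188)):print(u,(onplane(c,[(u,v)],50)[0,:2]-C)@g)
im,d=read_camera("scene");w=get_calibration("wrist");im3,_=read_camera("wrist")
a=cv2.resize(f["im"][175:203,330:375],None,fx=10,fy=10,interpolation=cv2.INTER_CUBIC)
b=cv2.resize(im3,(450,337));save("c4.png",np.vstack([a,b]))
```

```text
10.575 [533.49153775  47.18700732  39.63331346] [-0.64803399 -0.03893804  0.39956389] [-6.77786774e-02 -9.97700311e-01 -3.74162805e-04]
349 116.44549283329624
350.7 121.91989045041554
352 126.10737523907468
355 135.7747458603982
```

View pics/c4.png

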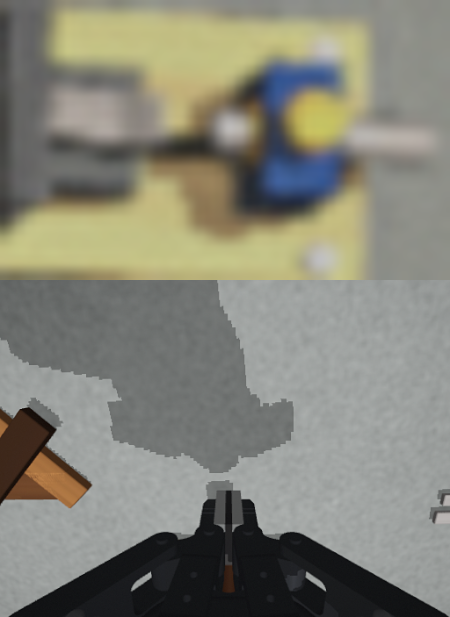

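The pin face is at about crop x=213, which puts it at jig x≈120. The shut fingers are in line behind the rod. Starting a gentle push.

servo_tool(motion=[{"dx":0.0,"dy":2.0,"dz":0.0,"ax":0.0,"ay":0.0,"az":0.0,"gripper":1.0},{"dx":0.0,"dy":4.0,"dz":0.0,"ax":0.0,"ay":0.0,"az":0.0,"gripper":1.0},{"dx":0.0,"dy":6.0,"dz":0.0,"ax":0.0,"ay":0.0,"az":0.0,"gripper":1.0},{"dx":0.0,"dy":8.0,"dz":0.0,"ax":0.0,"ay":0.0,"az":0.0,"gripper":1.0},{"dx":0.0,"dy":10.0,"dz":0.0,"ax":0.0,"ay":0.0,"az":0.0,"gripper":1.0},{"dx":0.0,"dy":12.0,"dz":0.0,"ax":0.0,"ay":0.0,"az":0.0,"gripper":1.0},{"dx":0.0,"dy":14.0,"dz":0.0,"ax":0.0,"ay":0.0,"az":0.0,"gripper":1.0},{"dx":0.0,"dy":16.0,"dz":0.0,"ax":0.0,"ay":0.0,"az":0.0,"gripper":1.0},{"dx":0.0,"dy":18.0,"dz":0.0,"ax":0.0,"ay":0.0,"az":0.0,"gripper":1.0},{"dx":0.0,"dy":20.0,"dz":0.0,"ax":0.0,"ay":0.0,"az":0.0,"gripper":1.0}])

```text
time: 11.92
tcp_pos: [531.9, 26.9, 39.3]
tool_rot: [[0.998, -0.068, -0.0], [-0.068, -0.998, -0.0], [-0.0, 0.0, -1.0]]
contact_force: [0.6, 1.2, -0.1]
grip_width: 0.0
```

servo_tool(motion=[{"dx":0.0,"dy":2.0,"dz":0.0,"ax":0.0,"ay":0.0,"az":0.0,"gripper":1.0},{"dx":0.0,"dy":4.0,"dz":0.0,"ax":0.0,"ay":0.0,"az":0.0,"gripper":1.0},{"dx":0.0,"dy":6.0,"dz":0.0,"ax":0.0,"ay":0.0,"az":0.0,"gripper":1.0},{"dx":0.0,"dy":8.0,"dz":0.0,"ax":0.0,"ay":0.0,"az":0.0,"gripper":1.0},{"dx":0.0,"dy":10.0,"dz":0.0,"ax":0.0,"ay":0.0,"az":0.0,"gripper":1.0},{"dx":0.0,"dy":12.0,"dz":0.0,"ax":0.0,"ay":0.0,"az":0.0,"gripper":1.0},{"dx":0.0,"dy":14.0,"dz":0.0,"ax":0.0,"ay":0.0,"az":0.0,"gripper":1.0},{"dx":0.0,"dy":16.0,"dz":0.0,"ax":0.0,"ay":0.0,"az":0.0,"gripper":1.0},{"dx":0.0,"dy":18.0,"dz":0.0,"ax":0.0,"ay":0.0,"az":0.0,"gripper":1.0},{"dx":0.0,"dy":20.0,"dz":0.0,"ax":0.0,"ay":0.0,"az":0.0,"gripper":1.0}])

```text
time: 13.18
tcp_pos: [530.6, 6.9, 39.3]
tool_rot: [[0.998, -0.068, -0.0], [-0.068, -0.998, -0.0], [-0.0, 0.0, -1.0]]
contact_force: [0.7, 0.1, 0.2]
grip_width: -0.1
```

Run:
```python
from h import *
s=observe();print(s["time"],s["tcp_pos"],s["contact_force"])
im,d=read_camera("top");im2,_=read_camera("scene")
a=cv2.resize(im[155:215,250:385],None,fx=4.4,fy=4.4,interpolation=cv2.INTER_CUBIC)
b=cv2.resize(im2[170:235,160:295],None,fx=4.4,fy=4.4,interpolation=cv2.INTER_CUBIC)
save("c5.png",np.vstack([a,b]))
```

```text
13.175 [530.57619416   6.92626984  39.33037829] [0.67159139 0.05339028 0.24485145]
```

View pics/c5.png

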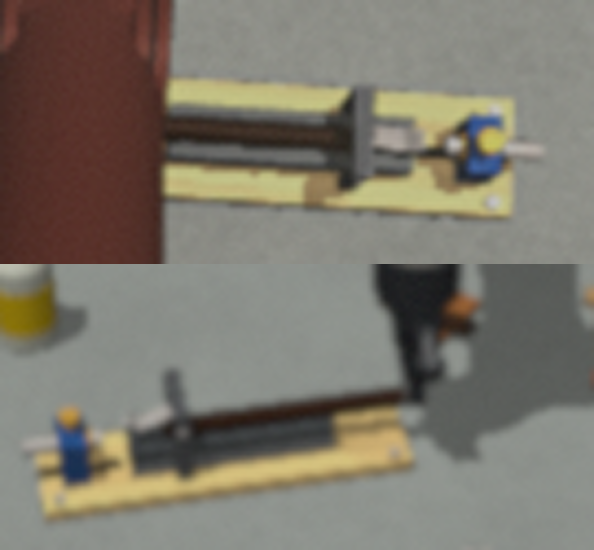

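The fingertips bear on the rod's rear end and the rod is passing under the bracket. Continuing slowly towards the leaf.

servo_tool(motion=[{"dx":0.0,"dy":1.5,"dz":0.0,"ax":0.0,"ay":0.0,"az":0.0,"gripper":1.0},{"dx":0.0,"dy":3.0,"dz":0.0,"ax":0.0,"ay":0.0,"az":0.0,"gripper":1.0},{"dx":0.0,"dy":4.5,"dz":0.0,"ax":0.0,"ay":0.0,"az":0.0,"gripper":1.0},{"dx":0.0,"dy":6.0,"dz":0.0,"ax":0.0,"ay":0.0,"az":0.0,"gripper":1.0},{"dx":0.0,"dy":7.5,"dz":0.0,"ax":0.0,"ay":0.0,"az":0.0,"gripper":1.0},{"dx":0.0,"dy":9.0,"dz":0.0,"ax":0.0,"ay":0.0,"az":0.0,"gripper":1.0},{"dx":0.0,"dy":10.0,"dz":0.0,"ax":0.0,"ay":0.0,"az":0.0,"gripper":1.0}])

```text
time: 14.15
tcp_pos: [529.9, -3.0, 39.3]
tool_rot: [[0.998, -0.068, -0.0], [-0.068, -0.998, -0.0], [-0.0, 0.0, -1.0]]
contact_force: [0.5, 1.1, 0.2]
grip_width: -0.2
```

servo_tool(motion=[{"dx":0.0,"dy":1.0,"dz":0.0,"ax":0.0,"ay":0.0,"az":0.0,"gripper":1.0},{"dx":0.0,"dy":2.0,"dz":0.0,"ax":0.0,"ay":0.0,"az":0.0,"gripper":1.0},{"dx":0.0,"dy":3.0,"dz":0.0,"ax":0.0,"ay":0.0,"az":0.0,"gripper":1.0},{"dx":0.0,"dy":4.0,"dz":0.0,"ax":0.0,"ay":0.0,"az":0.0,"gripper":1.0},{"dx":0.0,"dy":5.0,"dz":0.0,"ax":0.0,"ay":0.0,"az":0.0,"gripper":1.0}])

```text
time: 14.78
tcp_pos: [529.6, -8.0, 39.3]
tool_rot: [[0.998, -0.068, 0.0], [-0.068, -0.998, -0.0], [0.0, 0.0, -1.0]]
contact_force: [0.1, 0.1, 0.6]
grip_width: -0.2
```

servo_tool(motion=[{"dx":0.0,"dy":1.0,"dz":0.0,"ax":0.0,"ay":0.0,"az":0.0,"gripper":1.0},{"dx":0.0,"dy":2.0,"dz":0.0,"ax":0.0,"ay":0.0,"az":0.0,"gripper":1.0},{"dx":0.0,"dy":3.0,"dz":0.0,"ax":0.0,"ay":0.0,"az":0.0,"gripper":1.0},{"dx":0.0,"dy":4.0,"dz":0.0,"ax":0.0,"ay":0.0,"az":0.0,"gripper":1.0},{"dx":0.0,"dy":5.0,"dz":0.0,"ax":0.0,"ay":0.0,"az":0.0,"gripper":1.0}])

```text
time: 15.4
tcp_pos: [529.3, -12.2, 39.4]
tool_rot: [[0.998, -0.067, 0.0], [-0.067, -0.998, 0.001], [0.0, -0.001, -1.0]]
contact_force: [-1.0, 4.1, 0.1]
grip_width: 0.3
```

servo_tool(motion=[{"dx":0.0,"dy":1.0,"dz":0.0,"ax":0.0,"ay":0.0,"az":0.0,"gripper":1.0},{"dx":0.0,"dy":2.0,"dz":0.0,"ax":0.0,"ay":0.0,"az":0.0,"gripper":1.0},{"dx":0.0,"dy":3.0,"dz":0.0,"ax":0.0,"ay":0.0,"az":0.0,"gripper":1.0},{"dx":0.0,"dy":4.0,"dz":0.0,"ax":0.0,"ay":0.0,"az":0.0,"gripper":1.0}])

```text
time: 15.9
tcp_pos: [528.9, -16.8, 39.3]
tool_rot: [[0.998, -0.068, -0.0], [-0.068, -0.998, 0.0], [-0.0, -0.0, -1.0]]
contact_force: [0.7, 4.3, 1.5]
grip_width: -0.0
```

The leaf took hold at y≈-10, as expected for a front end at jig x≈83. That puts the stop between y≈-30 and -53.

servo_tool(motion=[{"dx":0.0,"dy":1.0,"dz":0.0,"ax":0.0,"ay":0.0,"az":0.0,"gripper":1.0},{"dx":0.0,"dy":2.0,"dz":0.0,"ax":0.0,"ay":0.0,"az":0.0,"gripper":1.0},{"dx":0.0,"dy":3.0,"dz":0.0,"ax":0.0,"ay":0.0,"az":0.0,"gripper":1.0},{"dx":0.0,"dy":4.0,"dz":0.0,"ax":0.0,"ay":0.0,"az":0.0,"gripper":1.0},{"dx":0.0,"dy":5.0,"dz":0.0,"ax":0.0,"ay":0.0,"az":0.0,"gripper":1.0},{"dx":0.0,"dy":6.0,"dz":0.0,"ax":0.0,"ay":0.0,"az":0.0,"gripper":1.0},{"dx":0.0,"dy":7.0,"dz":0.0,"ax":0.0,"ay":0.0,"az":0.0,"gripper":1.0},{"dx":0.0,"dy":8.0,"dz":0.0,"ax":0.0,"ay":0.0,"az":0.0,"gripper":1.0}])

```text
time: 16.9
tcp_pos: [528.4, -24.9, 39.3]
tool_rot: [[0.998, -0.068, -0.0], [-0.068, -0.998, -0.0], [-0.0, 0.0, -1.0]]
contact_force: [-0.1, 5.3, 1.2]
grip_width: 0.2
```

servo_tool(motion=[{"dx":0.0,"dy":0.5,"dz":0.0,"ax":0.0,"ay":0.0,"az":0.0,"gripper":1.0},{"dx":0.0,"dy":1.0,"dz":0.0,"ax":0.0,"ay":0.0,"az":0.0,"gripper":1.0},{"dx":0.0,"dy":1.5,"dz":0.0,"ax":0.0,"ay":0.0,"az":0.0,"gripper":1.0},{"dx":0.0,"dy":2.0,"dz":0.0,"ax":0.0,"ay":0.0,"az":0.0,"gripper":1.0}])

```text
time: 17.4
tcp_pos: [528.3, -26.8, 39.3]
tool_rot: [[0.998, -0.068, -0.0], [-0.068, -0.998, 0.0], [-0.0, -0.0, -1.0]]
contact_force: [-0.2, 4.6, 1.4]
grip_width: 0.1
```

servo_tool(motion=[{"dx":0.0,"dy":0.5,"dz":0.0,"ax":0.0,"ay":0.0,"az":0.0,"gripper":1.0},{"dx":0.0,"dy":1.0,"dz":0.0,"ax":0.0,"ay":0.0,"az":0.0,"gripper":1.0},{"dx":0.0,"dy":1.5,"dz":0.0,"ax":0.0,"ay":0.0,"az":0.0,"gripper":1.0}])

```text
time: 17.77
tcp_pos: [528.2, -28.3, 39.3]
tool_rot: [[0.998, -0.068, -0.0], [-0.068, -0.998, 0.0], [-0.0, -0.0, -1.0]]
contact_force: [-0.7, 5.4, -0.0]
grip_width: -0.0
```

servo_tool(motion=[{"dx":0.0,"dy":0.5,"dz":0.0,"ax":0.0,"ay":0.0,"az":0.0,"gripper":1.0},{"dx":0.0,"dy":1.0,"dz":0.0,"ax":0.0,"ay":0.0,"az":0.0,"gripper":1.0},{"dx":0.0,"dy":1.5,"dz":0.0,"ax":0.0,"ay":0.0,"az":0.0,"gripper":1.0},{"dx":0.0,"dy":2.0,"dz":0.0,"ax":0.0,"ay":0.0,"az":0.0,"gripper":1.0},{"dx":0.0,"dy":2.5,"dz":0.0,"ax":0.0,"ay":0.0,"az":0.0,"gripper":1.0},{"dx":0.0,"dy":3.0,"dz":0.0,"ax":0.0,"ay":0.0,"az":0.0,"gripper":1.0},{"dx":0.0,"dy":3.5,"dz":0.0,"ax":0.0,"ay":0.0,"az":0.0,"gripper":1.0},{"dx":0.0,"dy":4.0,"dz":0.0,"ax":0.0,"ay":0.0,"az":0.0,"gripper":1.0},{"dx":0.0,"dy":4.5,"dz":0.0,"ax":0.0,"ay":0.0,"az":0.0,"gripper":1.0},{"dx":0.0,"dy":5.0,"dz":0.0,"ax":0.0,"ay":0.0,"az":0.0,"gripper":1.0}])

```text
time: 19.02
tcp_pos: [527.8, -33.3, 39.3]
tool_rot: [[0.998, -0.068, -0.0], [-0.068, -0.998, 0.0], [-0.0, -0.0, -1.0]]
contact_force: [-0.2, 5.4, 1.2]
grip_width: 0.2
```

Run:
```python
from h import *
s=observe();print(s["time"],s["tcp_pos"],s["contact_force"])
im,d=read_camera("top");f=np.load("top2.npz")["im"];c=get_calibration("top")
g=np.array([-.0715,-.9974]);C=np.array([517.3,-165.2])-17.5*g
for u in range(338,358):
    print(u,((onplane(c,[(u,188)],50)[0,:2]-C)@g).round(1),*[a[187:190,u].mean(0).astype(int).tolist() for a in(f,im)])
a=cv2.resize(im[175:203,330:375],None,fx=12,fy=12,interpolation=cv2.INTER_CUBIC)
save("c6.png",a)
```

```text
19.025 [527.82910698 -33.28972355  39.32545057] [-0.17892467  5.40980293  1.1786689 ]
338 81.1 [136, 130, 124] [125, 118, 112]
339 84.3 [145, 139, 133] [135, 128, 121]
340 87.5 [148, 142, 136] [146, 140, 133]
341 90.7 [143, 137, 131] [147, 141, 134]
342 93.9 [129, 124, 118] [133, 128, 121]
343 97.1 [124, 119, 113] [118, 113, 108]
344 100.4 [126, 121, 115] [120, 115, 110]
345 103.6 [127, 121, 114] [129, 123, 118]
346 106.8 [129, 124, 109] [126, 121, 115]
347 110.0 [123, 117, 89] [105, 99, 81]
348 113.2 [112, 105, 75] [106, 98, 69]
349 116.4 [93, 83, 61] [94, 84, 61]
350 119.7 [86, 78, 64] [86, 77, 63]
351 122.9 [112, 107, 103] [111, 106, 102]
352 126.1 [154, 151, 147] [154, 151, 147]
353 129.3 [161, 156, 151] [160, 155, 150]
354 132.6 [150, 141, 127] [148, 141, 126]
355 135.8 [122, 108, 77] [122, 108, 77]
356 139.0 [76, 70, 63] [75, 70, 64]
357 142.2 [54, 61, 78] [53, 59, 79]
```

View pics/c6.png

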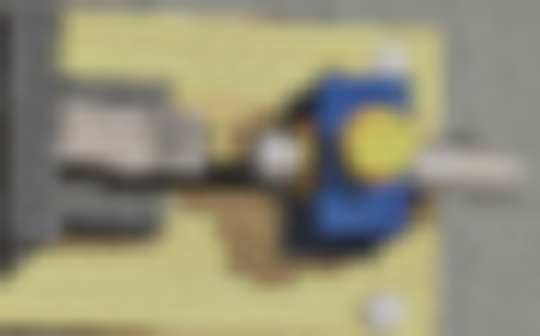

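The leaf reaches to about crop x=205 and hides the rod's front end. The pin face is still at crop x≈258 (jig x≈119–122), so roughly 12 mm remain. Another 6 mm is safe, then fine steps.

servo_tool(motion=[{"dx":0.0,"dy":0.5,"dz":0.0,"ax":0.0,"ay":0.0,"az":0.0,"gripper":1.0},{"dx":0.0,"dy":1.0,"dz":0.0,"ax":0.0,"ay":0.0,"az":0.0,"gripper":1.0},{"dx":0.0,"dy":1.5,"dz":0.0,"ax":0.0,"ay":0.0,"az":0.0,"gripper":1.0},{"dx":0.0,"dy":2.0,"dz":0.0,"ax":0.0,"ay":0.0,"az":0.0,"gripper":1.0},{"dx":0.0,"dy":2.5,"dz":0.0,"ax":0.0,"ay":0.0,"az":0.0,"gripper":1.0},{"dx":0.0,"dy":3.0,"dz":0.0,"ax":0.0,"ay":0.0,"az":0.0,"gripper":1.0}])

```text
time: 19.82
tcp_pos: [527.6, -36.3, 39.3]
tool_rot: [[0.998, -0.068, -0.0], [-0.068, -0.998, 0.0], [-0.0, -0.0, -1.0]]
contact_force: [-0.5, 5.0, 1.7]
grip_width: -0.2
```

servo_tool(motion=[{"dx":0.0,"dy":0.5,"dz":0.0,"ax":0.0,"ay":0.0,"az":0.0,"gripper":1.0},{"dx":0.0,"dy":1.0,"dz":0.0,"ax":0.0,"ay":0.0,"az":0.0,"gripper":1.0},{"dx":0.0,"dy":1.5,"dz":0.0,"ax":0.0,"ay":0.0,"az":0.0,"gripper":1.0},{"dx":0.0,"dy":2.0,"dz":0.0,"ax":0.0,"ay":0.0,"az":0.0,"gripper":1.0}])

```text
time: 20.32
tcp_pos: [527.5, -38.3, 39.3]
tool_rot: [[0.998, -0.068, -0.0], [-0.068, -0.998, 0.0], [-0.0, -0.0, -1.0]]
contact_force: [-0.4, 5.8, 1.8]
grip_width: 0.0
```

servo_tool(motion=[{"dx":0.0,"dy":0.3,"dz":0.0,"ax":0.0,"ay":0.0,"az":0.0,"gripper":1.0},{"dx":0.0,"dy":0.6,"dz":0.0,"ax":0.0,"ay":0.0,"az":0.0,"gripper":1.0}])

```text
time: 20.58
tcp_pos: [527.4, -38.9, 39.3]
tool_rot: [[0.998, -0.068, -0.0], [-0.068, -0.998, 0.0], [-0.0, -0.0, -1.0]]
contact_force: [-0.0, 5.0, 1.9]
grip_width: -0.2
```

servo_tool(motion=[{"dx":0.0,"dy":0.3,"dz":0.0,"ax":0.0,"ay":0.0,"az":0.0,"gripper":1.0},{"dx":0.0,"dy":0.6,"dz":0.0,"ax":0.0,"ay":0.0,"az":0.0,"gripper":1.0},{"dx":0.0,"dy":0.9,"dz":0.0,"ax":0.0,"ay":0.0,"az":0.0,"gripper":1.0}])

```text
time: 20.95
tcp_pos: [527.4, -39.8, 39.3]
tool_rot: [[0.998, -0.068, -0.0], [-0.068, -0.998, 0.0], [-0.0, -0.0, -1.0]]
contact_force: [-1.6, 5.3, 1.5]
grip_width: -0.0
```

servo_tool(motion=[{"dx":0.0,"dy":0.3,"dz":0.0,"ax":0.0,"ay":0.0,"az":0.0,"gripper":1.0},{"dx":0.0,"dy":0.6,"dz":0.0,"ax":0.0,"ay":0.0,"az":0.0,"gripper":1.0},{"dx":0.0,"dy":0.9,"dz":0.0,"ax":0.0,"ay":0.0,"az":0.0,"gripper":1.0}])

```text
time: 21.32
tcp_pos: [527.3, -40.7, 39.3]
tool_rot: [[0.998, -0.068, -0.0], [-0.068, -0.998, 0.0], [-0.0, -0.0, -1.0]]
contact_force: [-1.5, 4.2, 1.7]
grip_width: 0.3
```

servo_tool(motion=[{"dx":0.0,"dy":0.3,"dz":0.0,"ax":0.0,"ay":0.0,"az":0.0,"gripper":1.0},{"dx":0.0,"dy":0.6,"dz":0.0,"ax":0.0,"ay":0.0,"az":0.0,"gripper":1.0},{"dx":0.0,"dy":0.9,"dz":0.0,"ax":0.0,"ay":0.0,"az":0.0,"gripper":1.0}])

```text
time: 21.7
tcp_pos: [527.2, -41.6, 39.3]
tool_rot: [[0.998, -0.068, -0.0], [-0.068, -0.998, 0.0], [-0.0, -0.0, -1.0]]
contact_force: [-0.6, 5.8, 1.4]
grip_width: 0.1
```

servo_tool(motion=[{"dx":0.0,"dy":0.3,"dz":0.0,"ax":0.0,"ay":0.0,"az":0.0,"gripper":1.0},{"dx":0.0,"dy":0.6,"dz":0.0,"ax":0.0,"ay":0.0,"az":0.0,"gripper":1.0},{"dx":0.0,"dy":0.9,"dz":0.0,"ax":0.0,"ay":0.0,"az":0.0,"gripper":1.0}])

```text
time: 22.08
tcp_pos: [527.2, -42.5, 39.3]
tool_rot: [[0.998, -0.068, -0.0], [-0.068, -0.998, 0.0], [-0.0, -0.0, -1.0]]
contact_force: [-0.4, 5.0, 1.5]
grip_width: 0.1
```

servo_tool(motion=[{"dx":0.0,"dy":0.3,"dz":0.0,"ax":0.0,"ay":0.0,"az":0.0,"gripper":1.0},{"dx":0.0,"dy":0.6,"dz":0.0,"ax":0.0,"ay":0.0,"az":0.0,"gripper":1.0},{"dx":0.0,"dy":0.9,"dz":0.0,"ax":0.0,"ay":0.0,"az":0.0,"gripper":1.0}])

```text
time: 22.45
tcp_pos: [527.1, -43.4, 39.3]
tool_rot: [[0.998, -0.068, -0.0], [-0.068, -0.998, 0.0], [-0.0, -0.0, -1.0]]
contact_force: [-0.5, 5.5, 1.9]
grip_width: -0.3
```

servo_tool(motion=[{"dx":0.0,"dy":0.3,"dz":0.0,"ax":0.0,"ay":0.0,"az":0.0,"gripper":1.0},{"dx":0.0,"dy":0.6,"dz":0.0,"ax":0.0,"ay":0.0,"az":0.0,"gripper":1.0},{"dx":0.0,"dy":0.9,"dz":0.0,"ax":0.0,"ay":0.0,"az":0.0,"gripper":1.0}])

```text
time: 22.82
tcp_pos: [527.1, -44.3, 39.3]
tool_rot: [[0.998, -0.068, -0.0], [-0.068, -0.998, 0.0], [-0.0, -0.0, -1.0]]
contact_force: [-1.0, 5.2, 1.7]
grip_width: 0.3
```

servo_tool(motion=[{"dx":0.0,"dy":0.3,"dz":0.0,"ax":0.0,"ay":0.0,"az":0.0,"gripper":1.0},{"dx":0.0,"dy":0.6,"dz":0.0,"ax":0.0,"ay":0.0,"az":0.0,"gripper":1.0},{"dx":0.0,"dy":0.8,"dz":0.0,"ax":0.0,"ay":0.0,"az":0.0,"gripper":1.0}])

```text
time: 23.2
tcp_pos: [527.0, -45.1, 39.3]
tool_rot: [[0.998, -0.068, -0.0], [-0.068, -0.998, 0.0], [-0.0, -0.0, -1.0]]
contact_force: [-0.1, 5.2, 1.8]
grip_width: -0.3
```

servo_tool(motion=[{"dx":0.0,"dy":0.3,"dz":0.0,"ax":0.0,"ay":0.0,"az":0.0,"gripper":1.0},{"dx":0.0,"dy":0.6,"dz":0.0,"ax":0.0,"ay":0.0,"az":0.0,"gripper":1.0},{"dx":0.0,"dy":0.8,"dz":0.0,"ax":0.0,"ay":0.0,"az":0.0,"gripper":1.0}])

```text
time: 23.58
tcp_pos: [526.9, -45.8, 39.3]
tool_rot: [[0.998, -0.068, -0.0], [-0.068, -0.998, 0.0], [-0.0, -0.0, -1.0]]
contact_force: [-1.0, 5.5, 1.9]
grip_width: -0.0
```

servo_tool(motion=[{"dx":0.0,"dy":0.3,"dz":0.0,"ax":0.0,"ay":0.0,"az":0.0,"gripper":1.0},{"dx":0.0,"dy":0.6,"dz":0.0,"ax":0.0,"ay":0.0,"az":0.0,"gripper":1.0},{"dx":0.0,"dy":0.8,"dz":0.0,"ax":0.0,"ay":0.0,"az":0.0,"gripper":1.0}])

```text
time: 23.95
tcp_pos: [526.9, -46.6, 39.3]
tool_rot: [[0.998, -0.068, -0.0], [-0.068, -0.998, 0.0], [-0.0, -0.0, -1.0]]
contact_force: [-0.3, 5.1, 1.5]
grip_width: 0.2
```

servo_tool(motion=[{"dx":0.0,"dy":0.3,"dz":0.0,"ax":0.0,"ay":0.0,"az":0.0,"gripper":1.0},{"dx":0.0,"dy":0.6,"dz":0.0,"ax":0.0,"ay":0.0,"az":0.0,"gripper":1.0},{"dx":0.0,"dy":0.8,"dz":0.0,"ax":0.0,"ay":0.0,"az":0.0,"gripper":1.0}])

```text
time: 24.32
tcp_pos: [526.8, -47.5, 39.3]
tool_rot: [[0.998, -0.068, -0.0], [-0.068, -0.998, 0.0], [-0.0, -0.0, -1.0]]
contact_force: [-0.6, 5.3, 2.0]
grip_width: 0.4
```

servo_tool(motion=[{"dx":0.0,"dy":0.3,"dz":0.0,"ax":0.0,"ay":0.0,"az":0.0,"gripper":1.0},{"dx":0.0,"dy":0.6,"dz":0.0,"ax":0.0,"ay":0.0,"az":0.0,"gripper":1.0},{"dx":0.0,"dy":0.8,"dz":0.0,"ax":0.0,"ay":0.0,"az":0.0,"gripper":1.0}])

```text
time: 24.7
tcp_pos: [526.8, -48.1, 39.3]
tool_rot: [[0.998, -0.068, -0.0], [-0.068, -0.998, 0.0], [-0.0, -0.0, -1.0]]
contact_force: [-1.5, 6.0, 2.5]
grip_width: -0.1
```

servo_tool(motion=[{"dx":0.0,"dy":0.2,"dz":0.0,"ax":0.0,"ay":0.0,"az":0.0,"gripper":1.0},{"dx":0.0,"dy":0.4,"dz":0.0,"ax":0.0,"ay":0.0,"az":0.0,"gripper":1.0}])

```text
time: 24.95
tcp_pos: [526.8, -48.2, 39.3]
tool_rot: [[0.998, -0.068, -0.0], [-0.068, -0.998, 0.001], [-0.0, -0.001, -1.0]]
contact_force: [-0.5, 6.7, 2.7]
grip_width: -0.1
```

The motion has stalled and the force is rising, so the rod is meeting the stop. Adding a little more pressure.

servo_tool(motion=[{"dx":0.0,"dy":0.2,"dz":0.0,"ax":0.0,"ay":0.0,"az":0.0,"gripper":1.0},{"dx":0.0,"dy":0.4,"dz":0.0,"ax":0.0,"ay":0.0,"az":0.0,"gripper":1.0}])

```text
time: 25.2
tcp_pos: [526.8, -48.2, 39.3]
tool_rot: [[0.998, -0.067, -0.0], [-0.067, -0.998, 0.001], [-0.0, -0.001, -1.0]]
contact_force: [-0.2, 8.5, 1.5]
grip_width: -0.0
```

servo_tool(motion=[{"dx":0.0,"dy":0.2,"dz":0.0,"ax":0.0,"ay":0.0,"az":0.0,"gripper":1.0},{"dx":0.0,"dy":0.4,"dz":0.0,"ax":0.0,"ay":0.0,"az":0.0,"gripper":1.0},{"dx":0.0,"dy":0.4,"dz":0.0,"ax":0.0,"ay":0.0,"az":0.0,"gripper":1.0}])

```text
time: 25.58
tcp_pos: [526.7, -48.2, 39.3]
tool_rot: [[0.998, -0.067, -0.0], [-0.067, -0.998, 0.001], [-0.0, -0.001, -1.0]]
contact_force: [-0.7, 10.1, 2.8]
grip_width: -0.3
```

Force 10.1 N with the tool not moving, less about 5.2 N friction, so about 5 N on the stop. Backing straight off, then up and away.

servo_tool(motion=[{"dx":0.0,"dy":-1.0,"dz":0.0,"ax":0.0,"ay":0.0,"az":0.0,"gripper":1.0},{"dx":0.0,"dy":-4.0,"dz":0.0,"ax":0.0,"ay":0.0,"az":0.0,"gripper":1.0},{"dx":0.0,"dy":-12.0,"dz":0.0,"ax":0.0,"ay":0.0,"az":0.0,"gripper":1.0},{"dx":0.0,"dy":-30.0,"dz":0.0,"ax":0.0,"ay":0.0,"az":0.0,"gripper":1.0},{"dx":0.0,"dy":-45.0,"dz":-20.0,"ax":0.0,"ay":0.0,"az":0.0,"gripper":1.0},{"dx":0.0,"dy":-60.0,"dz":-60.0,"ax":0.0,"ay":0.0,"az":0.0,"gripper":1.0},{"dx":0.0,"dy":-90.0,"dz":-100.0,"ax":0.0,"ay":0.0,"az":0.0,"gripper":1.0},{"dx":0.0,"dy":-130.0,"dz":-130.0,"ax":0.0,"ay":0.0,"az":0.0,"gripper":1.0},{"dx":0.0,"dy":-170.0,"dz":-150.0,"ax":0.0,"ay":0.0,"az":0.0,"gripper":1.0},{"dx":0.0,"dy":-180.0,"dz":-150.0,"ax":0.0,"ay":0.0,"az":0.0,"gripper":1.0},{"dx":0.0,"dy":-180.0,"dz":-150.0,"ax":0.0,"ay":0.0,"az":0.0,"gripper":1.0},{"dx":0.0,"dy":-180.0,"dz":-150.0,"ax":0.0,"ay":0.0,"az":0.0,"gripper":1.0}])

```text
time: 27.08
tcp_pos: [538.6, 128.6, 188.5]
tool_rot: [[0.998, -0.07, -0.001], [-0.07, -0.998, -0.001], [-0.001, 0.001, -1.0]]
contact_force: [0.0, -0.2, -0.8]
grip_width: -0.0
```

Run:
```python
from h import *
s=observe();print(s["time"],s["tcp_pos"],s["contact_force"])
im,d=read_camera("top");im2,_=read_camera("scene")
a=cv2.resize(im[140:230,230:385],None,fx=4.2,fy=3.6,interpolation=cv2.INTER_CUBIC)
b=cv2.resize(im2[165:230,155:310],None,fx=4.2,fy=3.8,interpolation=cv2.INTER_CUBIC)
save("c7.png",np.vstack([a,b]))
c=get_calibration("top");g=np.array([-.0715,-.9974]);C=np.array([517.3,-165.2])-17.5*g
m=(im.astype(int).sum(2)<190)&(im[...,0].astype(int)-im[...,2]>6)
u=np.nonzero(m[180:190,270:320].any(0))[0].min()+270;v=np.nonzero(m[180:190,u])[0].mean()+180
print("rear jig x",u,(onplane(c,[(u,v)],55)[0,:2]-C)@g)
```

```text
27.075 [538.60770874 128.59101182 188.51535607] [ 0.02152182 -0.15598978 -0.78530006]
rear jig x 286 -86.123768465839
```

View pics/c7.png

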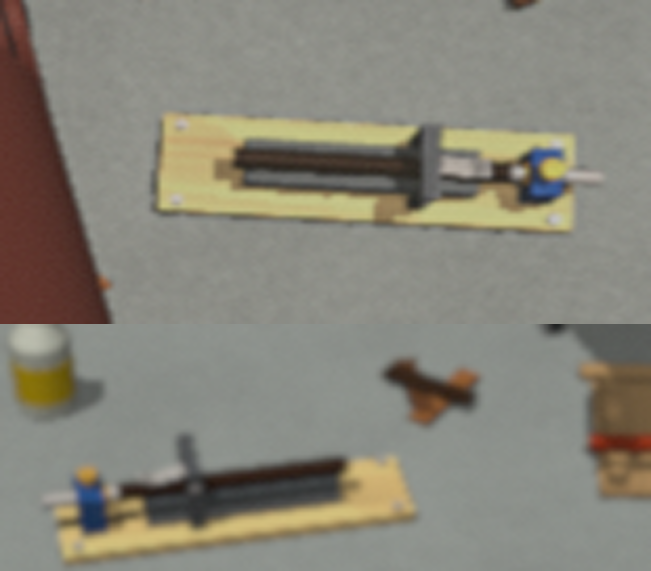

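Both views show the rod under the bracket and leaf, its front end meeting the pin (top crop about (515,172)). The rear overhangs the rail slightly at jig x≈-86, and the stop is where it was. Handing in.

```bash
python3 -c "
from rig import *
print(hand_in())"
```

```text
the job is handed in; nothing more can be done
None
```

The walnut rod is lying in the jig's groove, home against the end stop. I took it from the rack's middle notch, set it in the open end of the groove and let go. I then pushed it by its rear end with the shut fingers, under the bracket and leaf.

**On the stop:** sliding under the leaf took a steady 5 N or so. At the stop the tool stopped moving at y = -48.2 mm while the force rose to 10.1 N, which puts about 5 N on the pin. I then backed straight off and lifted clear.

**Last checks:** both camera views show the rod's front end at the pin and the stop apparently unmoved. The rod's rear end is at jig x ≈ -86 mm, within the expected overhang. The gripper was clear, with under 1 N on the wrist, and the run took about 27 s.

**Disagreements:** none of these affected the result.
- The wrist and top cameras disagreed by 3–4 mm on the jig's position, so I used the average and found the rod within about 1 mm of the groove's middle.
- The top view also read positions near the stop about 3 mm too far, so I relied on force for the final contact.
- My first move command was refused, and the arm didn't move.

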